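# Pin the lifting handle and lift the tube block out of the dry-block heater

### The arm

A 6-joint arm with a two-finger parallel gripper is mounted at the origin on the work surface. World frame = base frame: x ahead of the robot, y to its left, z up, the work surface at z = 0. Lengths are in mm, angles in degrees, forces in N, time in s.
With the tool pointing down it reaches from about 350 to 775 mm from the base axis. Payload 7.3 kg.
Tool frame: the origin (TCP) lies midway between the tips of the shut fingers; the grasp point (between the pads) lies 19 mm behind it; z points along the fingers, y is the line along which they close (so a half turn about z gives the same grasp; the last joint's range is limited). The gripper opens to 92 mm and grips with 3 to 60 N. Pads are 19 mm wide; open, the fingers measure 130 mm over their backs; the gripper's body (75 mm by 190 mm) begins 47 mm behind the grasp point.
Start: joints at [-83.48, 19.595, 87.324, -0, 73.075, -8.365], TCP at [134.888, -507.399, 187.641] pointing down, gripper open.
Joint ranges: [-145.02, 145.02], [-44.19, 115.74], [2.07, 154.8], [-57.11, 237.11], [16.16, 152.29], [-177.93, 177.93]. Speed limits (degrees/s): [147.25, 147.25, 180, 180, 180, 180].

### API

Orientations are given as [roll, pitch, yaw] about the fixed x, y, z axes, in that order (R = Rz(yaw) Ry(pitch) Rx(roll)).
In Python, from station import * gives the robot as it stands. The module is installed in compiled form; this text tells all that it offers.
- The arm moves only by the tool move_arm, never from a script. Its arguments are lists of equal length, an entry for each row: "xyz": the shift along the tool's x, y, z in cm, a list of three; "dr": the turn, a rotation vector about the tool's x, y, z in degrees, a list of three; "fingers": the closure, from 0 (fully open) to 1 (shut). In form: {"xyz": [[tx, ty, tz], ...], "dr": [[wx, wy, wz], ...], "fingers": [fingers, ...]}. A call has exactly 10 rows; each row shifts and turns the commanded pose from where the row before left it, along the tool's axes as they then stand; what a row does not reach is not made up. A row lasts 1/8 s, in which the tool goes at most 62.5 mm and 10.7 degrees, less where a joint would pass 70% of its speed; a pose out of reach is approached as far as the arm can. A call is refused whole if a number of a shift passes 6.25 or a number of a turn 10.7, either way. A call with a gripper value outside its range is refused whole. The fingers move at their own pace and stop on an object; the grip force is fixed at half the most. Time passes only in rows, so rows that do not move let the fingers close, or fill a call up. It gives the time, the measured TCP pose, the force, the opening and the grip force at its end, in the units of the state.
- observe(): the state, without advancing time (a new reading comes with each control period).
- read_camera(name): name is "side" or "top" or "wrist"; returns the picture (400x640x3 uint8, blue, green, red); there is no depth.
- calibration(name): a dict with "fx", "fy", "cx", "cy" (pixels), "k1" (the pictures are not rectified: a ray, as slopes to the right and down, at radius r is drawn at 1 + k1 r^2 times it, then the intrinsics apply), "pose" (4x4, takes a point from camera to world coordinates). Camera axes: x right, y up, looking along -z (the intrinsics and any distortion apply to the point x, -y, -z); pixel columns grow to the right and rows downward; lengths in mm; the calibration is good to about 2 mm. A picture is of the moment at which its call begins: read the wrist's pose just before it. calibration takes no time and is no camera call; for the wrist camera it gives the pose at the moment of the call.
- close_job(): hands the job in; it is judged then, once.
Trained networks look in the newest picture that a camera, given by its name, has taken for a name from the list of things; names that differ only in an ending like _2 or _b are one class to them, and where a whole thing is asked for, a point or a joint stands for the part that bears it (a point fixed in the world has none). Each returns a list of dicts, best first, with "p" (0 to 1); they miss things now and then, are a little off and sometimes report something else, mostly with a low value. They report only what shows in the picture. A call takes as long as a camera call. They do not tell look-alikes from the thing itself.
- recognise(camera, name): "box" ([left, top, width, height] in pixels, round what is visible of it).
- cut_out(camera, name): "mask" (400x640 bool, what is visible of it) and "box" ([left, top, width, height] in pixels, round what is visible of it).
- spot_point(camera, name): "uv" ([column, row] in pixels: a listed point, or the origin of a listed thing).
The state is a dict: "clock": time; "qpos": joint angles; "qd": joint speeds; "joint_torque": joint torques, N m; "ee_pos": TCP position; "tcp_rot": TCP orientation; "wrist_force": force on the tool from outside, world axes, zero at the start; "wrist_torque": the same for the moment, N m; "grip_width": opening from 0.0 (shut) to 1.0 (fully open); "gripper_force": force on a finger pad.
Only numpy, scipy, OpenCV 4.12 (cv2) and the standard library are available. Lean on these libraries where they do the work, as an engineer would, in place of code of your own. Each camera call takes 0.05 s, during which the arm holds its last target. There are 200 camera calls.

### The job

On the dry-block heater sits a metal tube block with a lifting handle standing in its fork: push the headed pin fully home, so that it locks the handle to the block, then lift the block by the handle's black crossbar straight up out of the heater. Finish while still holding it by the crossbar in the air, level and steady, about 8 cm above where it sat. Leave everything else on the bench where it is.

Things in the scene. Friction and masses are not known exactly. Their poses are not given: they have to be found in the camera images.
- heater: white dry-block heater fixed to the bench, 200 (x) x 150 (y) x 60 mm tall, on the left or right half, turned up to 0.5 rad; origin: centre of its underside. In its top a well 114 x 88 mm, floor 46 mm above the bench, centred 25 mm from the origin along the heater's +x; grey control strip on its -x side
- block: aluminium tube block, about 0.6 kg, loose in the heater's well with 2 mm play, axes parallel to the heater's; 110 (x) x 84 (y) x 36 mm; origin: centre of its underside. Rows of white-capped tubes at x = +-42 mm, up to z = 47 mm. On its top a fork for the handle. Its mass centre lies under the handle, so it hangs level from the pin
- block_seat (a point): mouth of the fork's pin hole, on the outer face of the thick cheek, block frame (0, 24, 52) mm, axes as the block's; home = underside of the pin's head against this face. Cheeks 30 mm wide (x), up to z = 68 mm, at y = -18 to -8 and 8 to 24 mm; 12 mm holes on one line along y at z = 52 mm
- ledge_end (a point): outer end of the ledge that the pin's head slides on, middle of its floor, block frame (0, 68, 41.5) mm. The ledge runs from the thick cheek to here along the block's +y, 28 mm wide with its side lips; floor 10.5 mm, lip tops 7.5 mm below the hole line
- handle: loose steel lifting handle, about 0.09 kg, upright in the fork, not yet locked, axes parallel to the block's: lug 30 (x) x 14 (y) x 32 mm with a 13 mm hole along y at z = 16 mm, stem, black crossbar 80 (x) x 12 (y) x 18 mm from z = 50 to 68 mm; origin: centre of the lug's underside, resting on the block's top, 36 mm above the block's origin
- handle_grip (a point): middle of the black crossbar, 59 mm above the handle's origin and 43 mm above the hole line: grip here across its 12 mm width (y)
- pin: loose steel pin lying level along the block's y, tip already 10 to 16 mm in the thick cheek's hole: shaft 10 mm diameter, 46 mm long to -y, tapered tip; head 20 mm diameter, 8 mm thick to +y; origin: on the axis at the head's underside. Needs pushing 30 to 36 mm towards the block's -y, with a few newtons at most. Its roll means nothing
- pin_head (a point): centre of the outer face of the pin's head, 8 mm from the pin's origin along its +y: push here, towards the block's -y
- rack: clear acrylic test-tube rack with coloured caps, 170 x 90 mm, 80 mm tall; leave alone; origin: middle of its underside
- beaker: small glass beaker, 66 mm across, 85 mm tall; leave alone; origin: middle of its underside
- tape: paper roll lying flat, 60 mm across, 40 mm tall; leave alone; origin: middle of its underside
- marker: white marker pen lying on the bench, 144 mm long; leave alone; origin: under its middle, along its x
- amber_bottle: amber reagent bottle, 72 mm across, 130 mm tall; leave alone; origin: middle of its underside
- wash_bottle: white wash bottle with a bent spout, 68 mm across, 160 mm tall; leave alone; origin: middle of its underside
- tip_box: open box of blue pipette tips, 120 x 80 x 56 mm; leave alone; origin: middle of its underside
- dishes: stack of culture dishes, 91 mm across, 45 mm tall; leave alone; origin: middle of its underside
Things that resemble listed ones, but are neither listed nor needed, are in the scene too. Several things have the shape of the handle; the one meant has the colours described above.

How it is judged:
By the outcome, as a careful person would: the job done as asked, in the order asked, and still so for the second after the job is handed in, while the arm keeps its last pose, push and grip.
It also fails if it takes over 51 s, if anything falls off the work surface, if the arm or the gripper's body presses on something with over 40 N, if the wrist force passes 120 N, or if a joint passes its speed limit or range.

## Working session

There is one attempt and no reset: what is moved stays moved. The work goes in short steps, Python scripts to look and compute and a tool call to move; the robot and the scene stay as the last step left them, time stands still between calls to the robot, and variables do not carry over. Pictures are saved under pics/ and viewed, at most 10 in all, crops included, and the job is handed in when it is done.

Besides the shell and the picture viewer there is one more tool, called after ">>>" as name(argument=value, ...) on one line, values as JSON. move_arm: Moves the arm, as the interface text tells. Its arguments: {"type":"object","properties":{"xyz":{"type":"array","items":{"type":"array","items":{"type":"number"}}},"dr":{"type":"array","items":{"type":"array","items":{"type":"number"}}},"fingers":{"type":"array","items":{"type":"number"}}},"required":["xyz","dr","fingers"]}

```bash
mkdir -p pics; cat > h.py <<'E'
from station import *
import numpy as np, cv2
from scipy.spatial.transform import Rotation as Ro
def ray(c,uv):
    K=np.array([[c['fx'],0,c['cx']],[0,c['fy'],c['cy']],[0,0,1.]])
    p=cv2.undistortPoints(np.array([[uv]],float),K,np.array([c['k1'],0,0,0.]))[0,0]
    T=np.array(c['pose']); d=T[:3,:3]@np.array([p[0],-p[1],-1.]); return T[:3,3],d/np.linalg.norm(d)
def atz(c,uv,z):
    o,d=ray(c,uv); return o+d*(z-o[2])/d[2]
def proj(c,P):
    T=np.array(c['pose']); q=(np.array(P,float)-T[:3,3])@T[:3,:3]
    s=np.array([q[0]/-q[2],-q[1]/-q[2]]); s=s*(1+c['k1']*(s@s)); return np.array([c['fx']*s[0]+c['cx'],c['fy']*s[1]+c['cy']])
def tri(L):
    A=0;b=0
    for o,d in L:
        M=np.eye(3)-np.outer(d,d);A=A+M;b=b+M@o
    return np.linalg.solve(A,b)
E
python3 - <<'E'
from h import *
s=observe();print({k:np.round(s[k],2) for k in s})
for n in['top','side']:
    im=read_camera(n);cv2.imwrite(f'pics/{n}0.png',im);c=calibration(n)
    print(n,np.round(np.array(c['pose']),2).tolist(),c['fx'],c['k1'])
    for t in['heater','block','handle','pin']:
        for r in recognise(n,t)[:4]:print(t,np.round(r['box']),round(r['p'],2))
    for t in['block_seat','ledge_end','handle_grip','pin_head','heater']:
        for r in spot_point(n,t)[:4]:print(t,np.round(r['uv'],1),round(r['p'],2))
E
```

```text
{'clock': np.float64(0.0), 'qpos': array([-83.48,  19.64,  87.38,  -0.  ,  73.07,  -8.37]), 'qd': array([ 0.02,  0.02,  0.07,  0.  , -0.  ,  0.05]), 'joint_torque': array([ -0.  , -43.12, -24.42,   0.07,   0.06,  -0.  ]), 'ee_pos': array([ 134.81, -506.91,  186.95]), 'tcp_rot': array([-1.7991e+02, -1.0000e-02,  1.4890e+01]), 'wrist_force': array([-0.95,  0.09, -0.59]), 'wrist_torque': array([-0.03, -0.05, -0.01]), 'gripper_force': np.float64(0.0), 'grip_width': np.float64(1.0)}
top [[0.02, 0.99, -0.14, 427.38], [-1.0, 0.02, 0.01, 18.65], [0.01, 0.14, 0.99, 1265.01], [0.0, 0.0, 0.0, 1.0]] 420.8442182102257 -0.016415598948441905
heater [248. 199.  57.  78.] 0.72
block [253. 208.  39.  38.] 0.92
handle [216. 231.  14.  26.] 0.7
handle [272. 156.  15.  24.] 0.61
handle [272. 210.   6.  29.] 0.57
handle [247. 198.  58.  80.] 0.46
pin [385. 124.  25.  26.] 0.18
block_seat [265.9 223.1] 0.68
ledge_end [251.7 225.9] 0.65
ledge_end [280.4 225.8] 0.2
handle_grip [219.6 247.6] 0.75
handle_grip [268.5 227.3] 0.46
handle_grip [282.5 167.9] 0.42
pin_head [248.4 221.6] 0.55
heater [275.9 236.4] 0.61
heater [274.8 226.9] 0.59
side [[-0.81, 0.45, -0.38, 204.41], [-0.59, -0.63, 0.52, 514.64], [-0.0, 0.64, 0.77, 887.89], [0.0, 0.0, 0.0, 1.0]] 391.1658639835272 -0.06000175335993011
heater [264. 232. 104. 103.] 0.74
block [278. 241.  58.  48.] 0.59
block [340. 161.  63.  50.] 0.44
handle [293. 234.  28.  28.] 0.76
handle [267. 323.  36.  19.] 0.67
handle [243. 228.  31.  17.] 0.59
pin [290. 265.  12.  12.] 0.56
block_seat [302.7 263.1] 0.96
ledge_end [288.2 279.8] 0.76
ledge_end [308.8 267.1] 0.58
handle_grip [284.1 335.8] 0.89
handle_grip [306.1 248.8] 0.82
handle_grip [255.5 231.7] 0.6
pin_head [289.7 276.7] 0.62
pin_head [236.  389.7] 0.24
heater [315.4 285. ] 0.73
heater [303.  246.4] 0.22
```

```bash
python3 - <<'E'
import cv2,numpy as np
a=cv2.imread('pics/top0.png');b=cv2.imread('pics/side0.png')
A=cv2.resize(a[130:290,190:350],(400,400),interpolation=2);B=cv2.resize(b[210:350,230:370],(400,400),interpolation=2)
cv2.imwrite('pics/crop0.png',np.hstack([A,B]))
cv2.imwrite('pics/full0.png',np.vstack([cv2.resize(a,(480,300),interpolation=3),cv2.resize(b,(480,300),interpolation=3)]))
E
```

```text
(no output)
```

View pics/crop0.png

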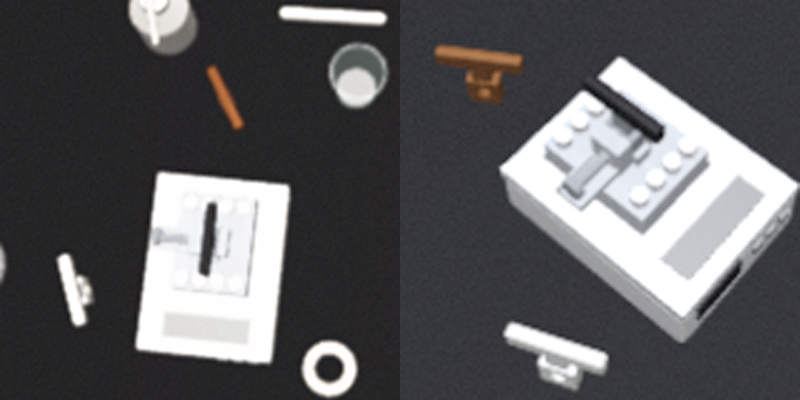

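View pics/full0.png

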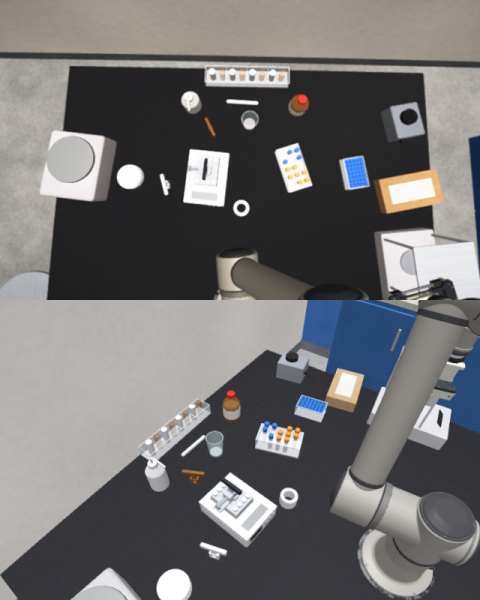

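Look-alikes: an orange handle at top (280,167), a white one at top (219,248), and the black crossbar on the heater at top (268,227) / side (306,249). The black one on the heater is the one meant. The ledge and pin point left (+y) and the control strip is towards the robot, so the heater's +x points away from it.

```bash
cat > fit.py <<'E'
from h import *
from scipy.optimize import least_squares
M={'block_seat':(0,24,52),'ledge_end':(0,68,41.5),'handle_grip':(0,0,95)}
def fit(obs,x0):
    # obs: (calib,block pt,uv,weight)
    def P(x,p): return Ro.from_euler('z',x[2],degrees=True).apply(p)+[x[0],x[1],46]
    def r(x): return np.concatenate([w*(proj(c,P(x,p))-uv) for c,p,uv,w in obs])
    s=least_squares(r,x0,loss='soft_l1',f_scale=1.5); return s.x,r(s.x).reshape(-1,2),P
E
python3 - <<'E'
from fit import *
t=calibration('top');s=calibration('side')
obs=[(t,M['block_seat'],(265.9,223.1),1),(t,M['ledge_end'],(251.7,225.9),1),(t,M['handle_grip'],(268.5,227.3),1),(t,(-25,0,-46),(275.9,236.4),1),
(s,M['block_seat'],(302.7,263.1),1),(s,M['ledge_end'],(288.2,279.8),1),(s,M['handle_grip'],(306.1,248.8),1),(s,(-25,0,-46),(315.4,285),1)]
x,r,P=fit(obs,[440,150,0]);print(np.round(x,1));print(np.round(r,1).tolist())
print(np.round(P(x,(0,80,0))))
a=observe();print(a['ee_pos'])
w=calibration('wrist');print(np.round(w['pose'],2).tolist(),w['fx'])
R=Ro.from_euler('xyz',a['tcp_rot'],degrees=True).as_matrix()
T=np.array(w['pose']);print('cam in tool',np.round(R.T@(T[:3,3]-a['ee_pos']),1),np.round(R.T@T[:3,:3],2).tolist())
E
```

```text
[512.  148.9  -5.5]
[[-0.7, 1.9], [-1.6, -2.4], [3.6, -2.5], [0.4, 0.3], [-1.6, 2.0], [-0.1, 0.4], [1.4, -0.4], [1.3, -0.6]]
[520. 229.  46.]
[ 134.87996314 -507.39187993  187.64520326]
[[0.26, 0.93, 0.27, 208.69], [-0.97, 0.25, 0.07, -486.72], [0.0, -0.28, 0.96, 384.42], [0.0, 0.0, 0.0, 1.0]] 356.45337894371676
cam in tool [  76.6   -1.  -196.8] [[-0.0, 0.96, 0.28], [1.0, 0.0, 0.0], [0.0, 0.28, -0.96]]
```

>>> move_arm(xyz=[[5.2, -3.16, -1], [5.2, -3.16, -1], [5.2, -3.16, -1], [5.2, -3.16, -1], [5.2, -3.16, -1], [5.2, -3.16, -1], [5.2, -3.16, -1], [0, 0, 0], [0, 0, 0], [0, 0, 0]], dr=[[0, 0, 0], [0, 0, 0], [0, 0, 0], [0, 0, 0], [0, 0, 0], [0, 0, 0], [0, 0, 0], [0, 0, 6.8], [0, 0, 6.8], [0, 0, 6.8]], fingers=[1, 1, 1, 1, 1, 1, 1, 1, 1, 1])

```text
clock: 2.25
ee_pos: [430.0, -199.8, 257.6]
tcp_rot: [180.0, -0.0, -5.7]
wrist_force: [-0.2, 0.6, -0.3]
grip_width: 0.012
gripper_force: 0.0
```

>>> move_arm(xyz=[[0.35, -5.4, 0.4], [0.35, -5.4, 0.4], [0.35, -5.4, 0.4], [0.35, -5.4, 0.4], [0.35, -5.4, 0.4], [0.35, -5.4, 0.4], [0.35, -5.4, 0.4], [0.35, -5.4, 0.4], [0, 0, 0], [0, 0, 0]], dr=[[0, 0, 0], [0, 0, 0], [0, 0, 0], [0, 0, 0], [0, 0, 0], [0, 0, 0], [0, 0, 0], [0, 0, 0], [0, 0, 0], [0, 0, 0]], fingers=[1, 1, 1, 1, 1, 1, 1, 1, 1, 1])

```text
clock: 3.5
ee_pos: [499.0, 227.0, 225.4]
tcp_rot: [180.0, 0.0, -5.5]
wrist_force: [0.1, -0.9, -0.7]
grip_width: 0.008
gripper_force: 0.0
```

```bash
python3 - <<'E'
from fit import *
w=calibration('wrist');im=read_camera('wrist');cv2.imwrite('pics/w1.png',im)
import pickle;pickle.dump(w,open('w1.pkl','wb'))
for t in['block_seat','ledge_end','handle_grip','pin_head','heater','block','handle','pin']:
    for r in spot_point('wrist',t)[:3]:print(t,np.round(r['uv'],1),round(r['p'],2))
print(observe()['ee_pos'])
E
```

```text
block_seat [375.3 149.9] 0.56
ledge_end [327.2 149.1] 0.8
handle_grip [414.5 162.2] 0.62
handle_grip [245.  210.2] 0.55
pin_head [328.7 150.2] 0.89
block [391.4 141.4] 0.72
handle [253.8 196.5] 0.88
handle [396.6 148.5] 0.71
pin [333.3 148.8] 0.89
pin [488.6 234.1] 0.63
[499.36400225 226.71934555 225.77379261]
```

View pics/w1.png

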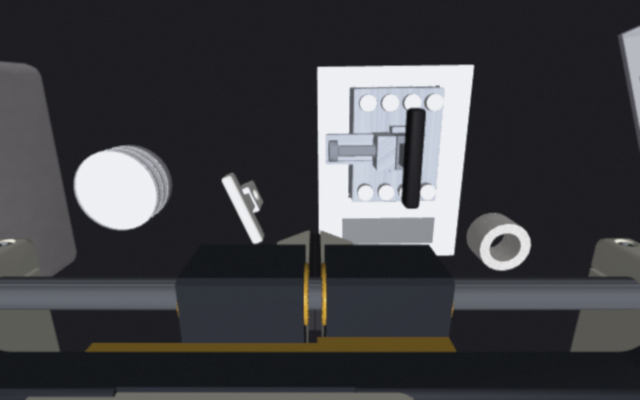

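```bash
python3 - <<'E'
from fit import *
import pickle
w=pickle.load(open('w1.pkl','rb'));t=calibration('top');s=calibration('side')
obs=[(w,(75,75,14),(318,67),1),(w,(75,-75,14),(473,66),1),(w,(-125,75,14),(317,255),.7),
(w,M['block_seat'],(375.3,149.9),.7),(w,M['ledge_end'],(327.2,149.1),.7),(w,M['handle_grip'],(414.5,160),1)]
x,r,P=fit(obs,[512,149,-5.5]);print(np.round(x,1));print(np.round(r,1).tolist())
obs+=[(t,M['block_seat'],(265.9,223.1),1),(t,M['ledge_end'],(251.7,225.9),1),(t,M['handle_grip'],(268.5,227.3),1),
(s,M['block_seat'],(302.7,263.1),1),(s,M['ledge_end'],(288.2,279.8),1),(s,M['handle_grip'],(306.1,248.8),1)]
x,r,P=fit(obs,x);print(np.round(x,1));print(np.round(r,1).tolist())
im=cv2.imread('pics/w1.png')
B=[(a,b,36) for a in(-55,55) for b in(-42,42)]+[(a,b,14) for a in(-125,75) for b in(-75,75)]
Q=[(14,68,41.5),(-14,68,41.5),(0,24,52),(0,62,52),(40,0,104),(-40,0,104)]+[(57+0,44,14),(57,-44,14),(-57,44,14),(-57,-44,14)]
im=cv2.resize(im[50:270,300:490],(760,880)[::1]);
for q in B+Q:
    u=(proj(w,P(x,q))-[300,50])*4; cv2.circle(im,tuple(int(v) for v in u),4,(0,0,255),1)
cv2.imwrite('pics/o1.png',cv2.resize(im,(518,600)))
for y in(54,57,62,68):print(y,proj(w,P(x,(0,y,52))))
E
```

```text
[512.9 147.5  -5.2]
[[0.3, -0.3], [1.6, -0.1], [1.2, 0.9], [-0.5, 0.6], [-0.7, -0.0], [-1.2, -0.4]]
[512.9 147.5  -5.2]
[[0.2, -0.1], [1.6, 0.0], [1.2, 1.0], [-0.5, 0.7], [-0.7, 0.1], [-1.3, -0.3], [-0.2, 1.7], [-1.1, -2.6], [4.1, -2.8], [-1.5, 1.5], [0.1, -0.2], [1.5, -1.0]]
54 [341.81865762 151.02110295]
57 [338.54417376 151.03969211]
62 [333.08680783 151.0707099 ]
68 [326.53816767 151.10799024]
```

View pics/o1.png

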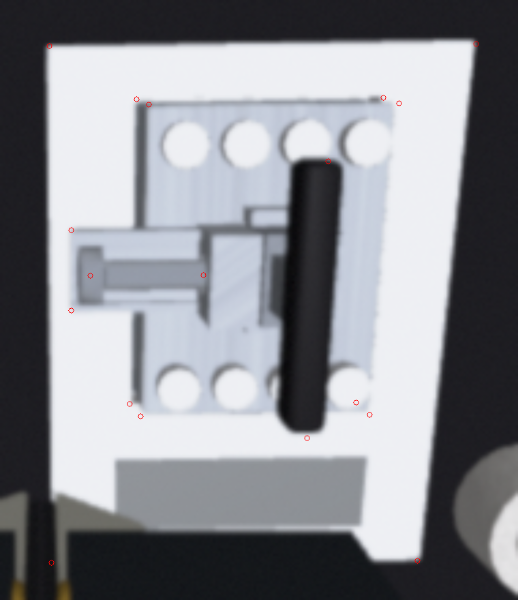

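>>> move_arm(xyz=[[1.0, -1.2, 0], [1.05, -1.2, 0], [0, 0, 2.5], [0, 0, 2.5], [0, 0, 2.5], [0, 0, 2.5], [0, 0, 1.5], [0, 0, 1], [0, 0, 0.5], [0, 0, 0]], dr=[[0, 0, -0.3], [0, 0, 0], [0, 0, 0], [0, 0, 0], [0, 0, 0], [0, 0, 0], [0, 0, 0], [0, 0, 0], [0, 0, 0], [0, 0, 0]], fingers=[1, 1, 1, 1, 1, 1, 1, 1, 1, 1])

```text
clock: 5.2
ee_pos: [522.1, 249.2, 95.8]
tcp_rot: [-180.0, -0.0, -5.2]
wrist_force: [-0.3, 0.1, 0.9]
grip_width: 0.005
gripper_force: 0.0
```

```bash
python3 - <<'E'
from fit import *
a=read_camera('wrist');b=read_camera('side')
cv2.imwrite('pics/c2.png',np.hstack([cv2.resize(a[80:380,220:520],(400,400)),cv2.resize(b[200:320,240:360],(400,400),interpolation=2)]))
print(observe()['ee_pos'],observe()['wrist_force'])
E
```

```text
[522.3116457  249.30150229  96.22136373] [-0.31348554  0.09278059  0.94824605]
```

View pics/c2.png

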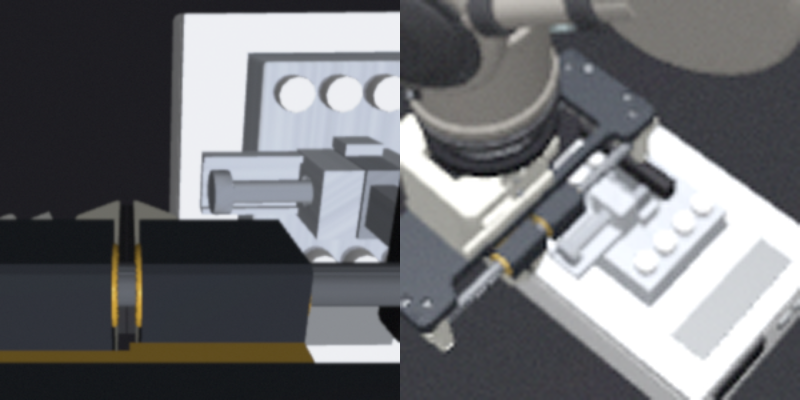

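>>> move_arm(xyz=[[0, 0.4, 0], [0, 0.4, 0], [0, 0.4, 0], [0, 0.3, 0], [0, 0.3, 0], [0, 0.3, 0], [0, 0.3, 0], [0, 0.3, 0], [0, 0.3, 0], [0, 0, 0]], dr=[[0, 0, 0], [0, 0, 0], [0, 0, 0], [0, 0, 0], [0, 0, 0], [0, 0, 0], [0, 0, 0], [0, 0, 0], [0, 0, 0], [0, 0, 0]], fingers=[1, 1, 1, 1, 1, 1, 1, 1, 1, 1])

```text
clock: 6.55
ee_pos: [519.2, 219.1, 95.6]
tcp_rot: [180.0, 0.0, -5.2]
wrist_force: [1.0, 0.6, -0.7]
grip_width: 0.007
gripper_force: 0.0
```

```bash
python3 - <<'E'
from fit import *
a=read_camera('wrist');b=read_camera('side')
cv2.imwrite('pics/c3.png',np.hstack([cv2.resize(a[80:380,220:520],(400,400)),cv2.resize(b[200:320,240:360],(400,400),interpolation=2)]))
print(observe()['ee_pos'],observe()['wrist_force'])
E
```

```text
[519.18606957 219.29293081  95.57339216] [ 0.28769886 -0.0640627  -0.42852413]
```

View pics/c3.png

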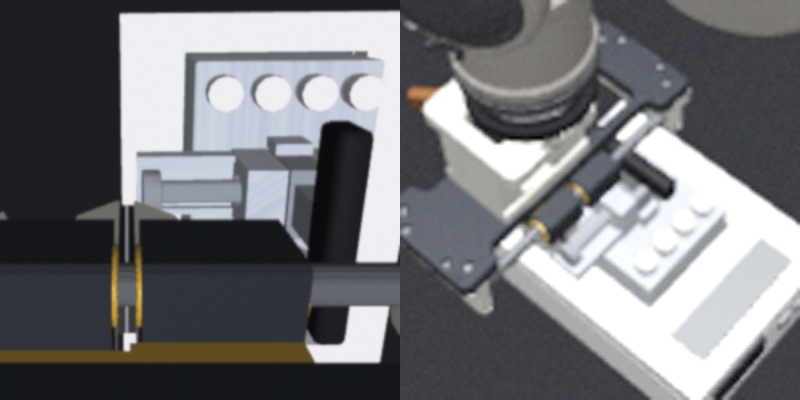

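>>> move_arm(xyz=[[0, 0, -0.2], [0, 0.3, 0], [0, 0.3, 0], [0, 0.3, 0], [0, 0.3, 0], [0, 0.3, 0], [0, 0.3, 0], [0, 0.3, 0], [0, 0.2, 0], [0, 0, 0]], dr=[[0, 0, 0], [0, 0, 0], [0, 0, 0], [0, 0, 0], [0, 0, 0], [0, 0, 0], [0, 0, 0], [0, 0, 0], [0, 0, 0], [0, 0, 0]], fingers=[1, 1, 1, 1, 1, 1, 1, 1, 1, 1])

```text
clock: 7.9
ee_pos: [517.1, 196.2, 97.6]
tcp_rot: [180.0, -0.0, -5.2]
wrist_force: [-0.6, 0.1, -0.0]
grip_width: 0.002
gripper_force: 0.0
```

```bash
python3 - <<'E'
from fit import *
a=read_camera('wrist');b=read_camera('side')
cv2.imwrite('pics/c4.png',np.hstack([cv2.resize(a[80:380,220:520],(400,400)),cv2.resize(b[200:320,240:360],(400,400),interpolation=2)]))
print(observe()['ee_pos'],observe()['wrist_force'])
E
```

```text
[517.11030353 196.40479426  97.61258912] [0.10627332 0.38854009 0.5404505 ]
```

View pics/c4.png

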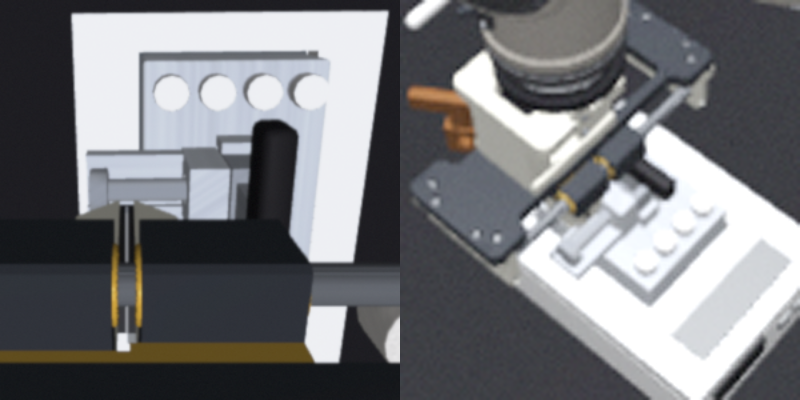

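```bash
python3 - <<'E'
from fit import *
w=calibration('wrist');a=observe()
print(a['ee_pos'],proj(w,a['ee_pos']))
read_camera('wrist')
x0=[512.9,147.5,-5.2]
P=lambda p:Ro.from_euler('z',-5.2,degrees=True).apply(p)+[512.9,147.5,46]
for q in[(0,66,52),(0,58,52),(0,66,62),(0,24,52),(14,68,44),(55,42,36),(75,75,14),(75,-75,14),(40,0,104),(15,24,68)]:print(q,np.round(proj(w,P(q)),1),'crop',np.round((proj(w,P(q))-[220,80])/.75))
for t in['block_seat','pin_head','pin','ledge_end']:
    for r in spot_point('wrist',t)[:2]:print(t,np.round(r['uv'],1),round(r['p'],2))
for z in(92,98,104):print(z,atz(w,(293.5,221),z))
E
python3 - <<'E'
import sys;sys.path.insert(0,'.')
import cv2;a=cv2.imread('pics/c4.png')
E
```

```text
[517.11030353 196.40479426  97.61258912] [316.69131126 222.99178766]
(0, 66, 52) [288.  222.9] crop [ 91. 190.]
(0, 58, 52) [301.5 222.9] crop [109. 190.]
(0, 66, 62) [286.7 229.3] crop [ 89. 199.]
(0, 24, 52) [359.3 222.8] crop [186. 190.]
(14, 68, 44) [285.1 196.2] crop [ 87. 155.]
(55, 42, 36) [328.7 125.5] crop [145.  61.]
(75, 75, 14) [275.5  90. ] crop [74. 13.]
(75, -75, 14) [512.8  89.9] crop [390.  13.]
(40, 0, 104) [435.1 178.2] crop [287. 131.]
(15, 24, 68) [363.9 207.4] crop [192. 170.]
block_seat [358.6 223.6] 0.83
pin_head [288.9 219.8] 0.72
pin [301.2 222.2] 0.8
ledge_end [285.5 216.9] 0.85
92 [517.50526851 210.44248058  92.        ]
98 [519.74734744 209.85448078  98.        ]
104 [521.98942636 209.26648098 104.        ]
```

```bash
python3 - <<'E'
from fit import *
w=calibration('wrist');s=calibration('side');a=read_camera('wrist');b=read_camera('side');e=np.array(observe()['ee_pos'])
R=Ro.from_euler('xyz',observe()['tcp_rot'],degrees=True)
def mk(c,im,x0,y0,W,H,k):
    o=cv2.resize(im[y0:y0+H,x0:x0+W],None,fx=k,fy=k,interpolation=2)
    for h in(0,20,40,66):
        for dx in(0,9.5):
            u=(proj(c,e+R.apply([dx,0,-h]))-[x0,y0]+.5)*k;cv2.circle(o,tuple(int(v) for v in u),3,(0,0,255) if dx==0 else (0,200,0),-1)
            print(h,dx,u)
    return o
A=mk(w,a,265,190,100,150,4);B=mk(s,b,275,225,80,120,5)
cv2.imwrite('pics/c5.png',np.hstack([A,B]))
E
```

```text
0 0 [208.83147918 134.02009237]
0 9.5 [208.92025519  72.96397469]
20 0 [209.61917204 188.13646543]
20 9.5 [209.72823716 121.62980809]
40 0 [210.58265517 254.33425204]
40 9.5 [210.71942297 181.33363145]
66 0 [212.21110581 366.23031567]
66 9.5 [212.40197049 282.68997393]
0 0 [ 96.41491244 237.39125887]
0 9.5 [ 81.39134435 225.35387029]
20 0 [ 93.72405773 215.36143989]
20 9.5 [ 78.44751915 203.2062149 ]
40 0 [ 90.93793871 192.52653912]
40 9.5 [ 75.40008654 180.25348848]
66 0 [ 87.16529467 161.56529971]
66 9.5 [ 71.27459857 149.13953106]
```

View pics/c5.png

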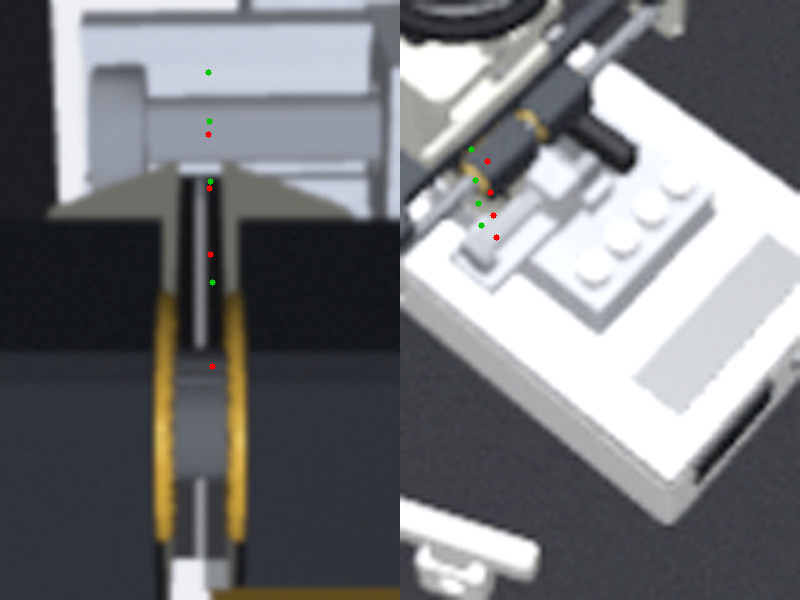

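```bash
python3 - <<'E'
from fit import *
w=calibration('wrist');s=calibration('side');b=read_camera('side')
e=np.array(observe()['ee_pos']);R=Ro.from_euler('xyz',observe()['tcp_rot'],degrees=True)
for uv in[(293,264),(291,262),(295,266)]:
    p=tri([ray(w,(317,231)),ray(s,uv)]);print(uv,np.round(p,1),'tool',np.round(R.inv().apply(p-e),1))
o=cv2.resize(b[220:295,265:365],None,fx=8,fy=8,interpolation=2)
cv2.imwrite('pics/c6.png',o)
E
```

```text
(293, 264) [521.6 194.1 123.6] tool [  4.7   1.9 -26. ]
(291, 262) [525.  194.7 130.7] tool [  8.1   1.  -33.1]
(295, 266) [518.1 193.4 116.5] tool [  1.3   2.9 -18.9]
```

View pics/c6.png

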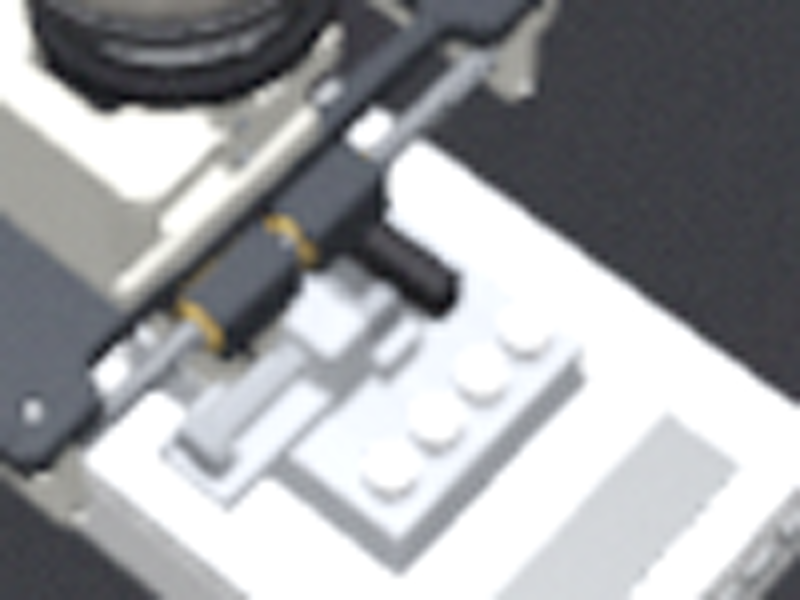

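```bash
python3 - <<'E'
from fit import *
from scipy.optimize import fsolve
w=calibration('wrist');s=calibration('side')
e=np.array(observe()['ee_pos']);R=Ro.from_euler('xyz',observe()['tcp_rot'],degrees=True)
a0,a1=np.array((293.1,264.4)),np.array((313.1,245.));n=np.array([-(a1-a0)[1],(a1-a0)[0]]);n/=np.linalg.norm(n)
f=lambda v:[proj(w,e+R.apply([v[0],0,-v[1]]))[1]-245, n@(proj(s,e+R.apply([-v[0],0,-v[1]]))-a0)]
print(fsolve(f,[20,66]))
# left carrier end (wrist col): half width
c,_,_,_=fsolve(f,[20,66],full_output=True)
for y in(20,30,40,46):print(y,proj(w,e+R.apply([c[0],y,-c[1]])))
E
```

```text
[-36.68757359 -49.14554303]
20 [342.87793473 244.99585579]
30 [356.18991667 244.9932713 ]
40 [369.50155588 244.9903452 ]
46 [377.48826635 244.98842558]
```

The picture shows the finger over the shaft, above the pin: the real tips end about 19 mm short of the reported TCP, and there is no contact force. I'll back off, tilt 20° so the gripper body stays clear of the crossbar, go lower and push again.

>>> move_arm(xyz=[[0, 0, -1.5], [0, 0, -1.5], [0, -2.1, 0], [0, -2.1, 0], [0, 0, 0], [0, 0, 0], [0, -0.54, 1.49], [0, -0.54, 1.49], [0, -0.54, 1.49], [0, 0, 0]], dr=[[0, 0, 0], [0, 0, 0], [0, 0, 0], [0, 0, 0], [-10, 0, 0], [-10, 0, 0], [0, 0, 0], [0, 0, 0], [0, 0, 0], [0, 0, 0]], fingers=[1, 1, 1, 1, 1, 1, 1, 1, 1, 1])

```text
clock: 9.65
ee_pos: [520.2, 236.8, 78.7]
tcp_rot: [159.9, 0.1, -5.3]
wrist_force: [0.8, -0.3, 0.6]
grip_width: 0.003
gripper_force: 0.0
```

```bash
python3 - <<'E'
from fit import *
w=calibration('wrist');s=calibration('side');a=read_camera('wrist');b=read_camera('side');e=np.array(observe()['ee_pos'])
o=observe();print(np.round(e,1),np.round(o['tcp_rot'],1),np.round(o['wrist_force'],1))
R=Ro.from_euler('xyz',o['tcp_rot'],degrees=True)
def mk(c,im,W,H,k,dx=0,dy=0):
    m=proj(c,e+R.apply([0,0,-20]));x0,y0=int(m[0]-W/2+dx),int(m[1]-H/2+dy);y0=min(y0,400-H)
    q=cv2.resize(im[y0:y0+H,x0:x0+W],None,fx=k,fy=k,interpolation=2)
    for h in(0,20,40,66):
        u=(proj(c,e+R.apply([0,0,-h]))-[x0,y0]+.5)*k;cv2.circle(q,tuple(int(v) for v in u),2,(0,0,255),-1)
    return q
cv2.imwrite('pics/c7.png',np.hstack([mk(w,a,160,160,2.5),mk(s,b,80,80,5)]))
for t in['pin_head','pin','block_seat','ledge_end']:
  for n in['wrist','side']:
    for r in spot_point(n,t)[:1]:print(n,t,np.round(r['uv'],1),round(r['p'],2))
E
```

```text
[521.3 237.5  80.4] [160.   -0.   -5.3] [ 0.7 -0.8  0.3]
wrist pin_head [367.3 222.7] 0.67
wrist pin [376.6 223.8] 0.64
wrist block_seat [433.6 219.5] 0.69
side block_seat [300.9 262. ] 0.73
wrist ledge_end [354.9 224.4] 0.75
side ledge_end [290. 279.] 0.67
```

View pics/c7.png

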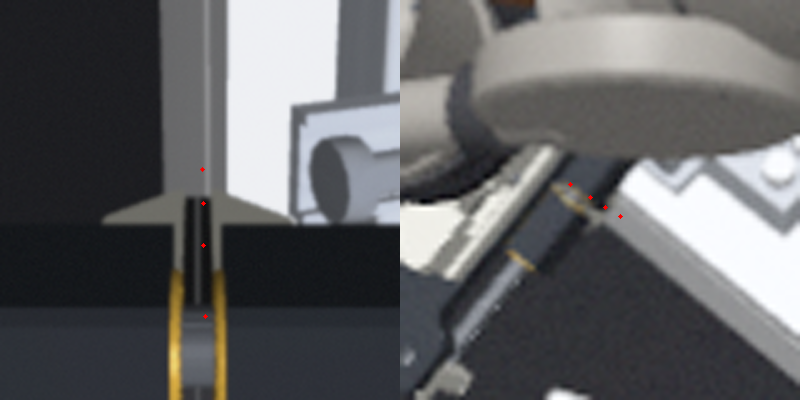

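>>> move_arm(xyz=[[0, 0.28, 0.1], [0, 0.28, 0.1], [0, 0.28, 0.1], [0, 0.28, 0.1], [0, 0.28, 0.1], [0, 0.28, 0.1], [0, 0.28, 0.1], [0, 0.28, 0.1], [0, 0, 0], [0, 0, 0]], dr=[[0, 0, 0], [0, 0, 0], [0, 0, 0], [0, 0, 0], [0, 0, 0], [0, 0, 0], [0, 0, 0], [0, 0, 0], [0, 0, 0], [0, 0, 0]], fingers=[1, 1, 1, 1, 1, 1, 1, 1, 1, 1])

```text
clock: 11.4
ee_pos: [518.8, 214.5, 80.2]
tcp_rot: [160.0, -0.0, -5.2]
wrist_force: [0.5, 0.1, 0.1]
grip_width: 0.007
gripper_force: 0.0
```

```bash
cat > st.py <<'E'
from fit import *
o=observe();e=np.array(o['ee_pos']);Rb=Ro.from_euler('z',-5.2,degrees=True);b0=np.array([512.9,147.5,46])
print('tcp blk',np.round(Rb.inv().apply(e-b0),1),'rot',np.round(o['tcp_rot'],1),'F',np.round(Rb.inv().apply(o['wrist_force']),1),'t',round(o['clock'],2))
pts={'pin_head':(52,),'pin':(52,),'block_seat':(52,),'ledge_end':(41.5,),'handle_grip':(95,),'block':(0,)}
w=calibration('wrist')
import sys
for n in ['wrist','side','top']:
    c=calibration(n);read_camera(n)
    for t in pts:
        for r in spot_point(n,t)[:2]:
            if r['p']>.4: print(n,t,np.round(r['uv']),round(r['p'],2),'blk',np.round(Rb.inv().apply(atz(c,r['uv'],46+pts[t][0])-b0),1))
E
python3 st.py
```

```text
tcp blk [-0.2 67.3 34.2] rot [160.   -0.   -5.2] F [0.4 0.1 0.1] t 11.4
wrist pin [338. 228.] 0.87 blk [ 2.3 61.2 52. ]
wrist block_seat [394. 223.] 0.82 blk [ 0.7 25.9 52. ]
wrist ledge_end [318. 227.] 0.94 blk [ 0.  69.  41.5]
wrist handle_grip [169. 334.] 0.94 blk [-11.5 148.3  95. ]
wrist handle_grip [488. 247.] 0.84 blk [-0.5 -1.6 95. ]
wrist block [384. 194.] 0.95 blk [1.5 1.7 0. ]
wrist block [341. 228.] 0.57 blk [-21.1  36.   -0. ]
side pin_head [315. 283.] 0.41 blk [-55.   37.8  52. ]
side pin [294. 276.] 0.62 blk [-6.4 56.4 52. ]
side ledge_end [290. 281.] 0.81 blk [-5.3 67.7 41.5]
side handle_grip [282. 334.] 0.6 blk [-96.6 179.6  95. ]
side block [310. 268.] 0.67 blk [-1.2 -3.6  0. ]
top pin_head [390. 222.] 0.62 blk [  45.3 -317.    52. ]
top pin_head [276. 224.] 0.49 blk [ 5.3 -3.2 52. ]
top block_seat [264. 224.] 0.92 blk [ 0.6 29.5 52. ]
top ledge_end [252. 228.] 0.67 blk [-12.3  62.2  41.5]
top handle_grip [282. 168.] 0.6 blk [154.   -5.1  95. ]
top handle_grip [222. 247.] 0.5 blk [-73.8 127.2  95. ]
top block [276. 229.] 0.83 blk [-5.6  1.2  0. ]
```

>>> move_arm(xyz=[[0, 0.28, 0.1], [0, 0.28, 0.1], [0, 0.28, 0.1], [0, 0.28, 0.1], [0, 0.28, 0.1], [0, 0, 0], [0, 0, 0], [0, 0, 0], [0, 0, 0], [0, 0, 0]], dr=[[0, 0, 0], [0, 0, 0], [0, 0, 0], [0, 0, 0], [0, 0, 0], [0, 0, 0], [0, 0, 0], [0, 0, 0], [0, 0, 0], [0, 0, 0]], fingers=[1, 1, 1, 1, 1, 1, 1, 1, 1, 1])

```text
clock: 13.7
ee_pos: [517.4, 199.7, 80.2]
tcp_rot: [160.0, -0.0, -5.2]
wrist_force: [0.4, -0.1, 0.2]
grip_width: 0.005
gripper_force: 0.0
```

```bash
python3 st.py | grep -E "tcp|wrist|side pin"
```

```text
tcp blk [-0.3 52.4 34.2] rot [160.   -0.   -5.2] F [ 0.4 -0.   0.2] t 13.7
wrist pin_head [373. 229.] 0.73 blk [-1.2 24.4 52. ]
wrist pin_head [301. 234.] 0.66 blk [ 1.9 67.7 52. ]
wrist pin [314. 232.] 0.62 blk [ 1.8 60.3 52. ]
wrist block_seat [373. 227.] 0.96 blk [-0.1 24.7 52. ]
wrist block_seat [367. 199.] 0.69 blk [17.3 29.2 52. ]
wrist ledge_end [295. 230.] 0.64 blk [-0.1 68.  41.5]
wrist handle_grip [143. 339.] 0.94 blk [-11.6 142.2  95. ]
wrist handle_grip [462. 252.] 0.86 blk [-0.2 -0.7 95. ]
wrist block [371. 194.] 0.7 blk [ 2.  -2.1  0. ]
side pin_head [285. 274.] 0.64 blk [ 9.8 66.4 52. ]
side pin [292. 277.] 0.61 blk [-5.6 60.8 52. ]
side pin [310. 154.] 0.49 blk [ 230.4 -260.3   52. ]
```

>>> move_arm(xyz=[[0, -1.32, -0.48], [0, -1.32, -0.48], [0, -0.24, 0.66], [0, -0.24, 0.66], [0, 0.28, 0.1], [0, 0.28, 0.1], [0, 0.28, 0.1], [0, 0.28, 0.1], [0, 0.28, 0.1], [0, 0, 0]], dr=[[0, 0, 0], [0, 0, 0], [0, 0, 0], [0, 0, 0], [0, 0, 0], [0, 0, 0], [0, 0, 0], [0, 0, 0], [0, 0, 0], [0, 0, 0]], fingers=[1, 1, 1, 1, 1, 1, 1, 1, 1, 1])

```text
clock: 16.0
ee_pos: [518.6, 212.6, 66.4]
tcp_rot: [160.0, -0.0, -5.2]
wrist_force: [0.8, -0.1, -0.4]
grip_width: 0.006
gripper_force: 0.0
```

```bash
python3 st.py | grep -E "tcp|wrist|side pin"
```

```text
tcp blk [-0.2 65.3 20.4] rot [160.   -0.   -5.2] F [ 0.8 -0.  -0.4] t 16.0
wrist pin_head [336. 239.] 0.81 blk [ 2.8 66.4 52. ]
wrist block_seat [404. 232.] 0.96 blk [ 0.8 26.1 52. ]
wrist ledge_end [328. 239.] 0.91 blk [-1.6 66.9 41.5]
wrist ledge_end [633. 116.] 0.53 blk [  57.2 -164.4   41.5]
wrist handle_grip [166. 346.] 0.78 blk [ -6.1 146.3  95. ]
wrist handle_grip [506. 259.] 0.64 blk [ 0.3 -0.6 95. ]
wrist block [395. 200.] 0.64 blk [ 0.3 -0.9  0. ]
side pin [292. 274.] 0.42 blk [-2.2 55.7 52. ]
```

>>> move_arm(xyz=[[0, 0.28, 0.1], [0, 0.28, 0.1], [0, 0.28, 0.1], [0, 0.28, 0.1], [0, 0.28, 0.1], [0, 0.28, 0.1], [0, 0, 0], [0, 0, 0], [0, 0, 0], [0, 0, 0]], dr=[[0, 0, 0], [0, 0, 0], [0, 0, 0], [0, 0, 0], [0, 0, 0], [0, 0, 0], [0, 0, 0], [0, 0, 0], [0, 0, 0], [0, 0, 0]], fingers=[1, 1, 1, 1, 1, 1, 1, 1, 1, 1])

```text
clock: 18.3
ee_pos: [517.0, 195.1, 66.4]
tcp_rot: [160.0, 0.0, -5.2]
wrist_force: [0.3, -0.5, 0.3]
grip_width: -0.0
gripper_force: 0.0
```

```bash
sed -i "s/for n in \['wrist','side','top'\]/for n in sys.argv[1].split(',')/; s/    for t in pts:/    for t in sys.argv[2].split(','):/" st.py; python3 st.py wrist pin_head,pin,block_seat
```

```text
tcp blk [-0.3 47.8 20.4] rot [160.    0.   -5.2] F [ 0.3 -0.4  0.3] t 18.3
wrist pin_head [322. 242.] 0.67 blk [ 1.8 56.6 52. ]
wrist pin [332. 246.] 0.59 blk [-1.2 51.3 52. ]
wrist block_seat [382. 237.] 0.6 blk [-0.2 22.3 52. ]
```

>>> move_arm(xyz=[[0, 0.28, 0.1], [0, 0.28, 0.1], [0, 0.28, 0.1], [0, 0.28, 0.1], [0, 0.28, 0.1], [0, 0.28, 0.1], [0, 0, 0], [0, 0, 0], [0, 0, 0], [0, 0, 0]], dr=[[0, 0, 0], [0, 0, 0], [0, 0, 0], [0, 0, 0], [0, 0, 0], [0, 0, 0], [0, 0, 0], [0, 0, 0], [0, 0, 0], [0, 0, 0]], fingers=[1, 1, 1, 1, 1, 1, 1, 1, 1, 1])

```text
clock: 19.75
ee_pos: [515.3, 177.4, 66.5]
tcp_rot: [160.0, 0.0, -5.2]
wrist_force: [-0.1, -0.7, 0.7]
grip_width: 0.005
gripper_force: 0.0
```

```bash
python3 st.py wrist pin_head,pin,handle_grip
```

```text
tcp blk [-0.3 30.  20.5] rot [160.    0.   -5.2] F [-0.1 -0.7  0.7] t 19.75
wrist pin_head [323. 241.] 0.76 blk [ 2.3 38.1 52. ]
wrist pin [335. 244.] 0.54 blk [-0.2 31.5 52. ]
wrist handle_grip [441. 274.] 0.7 blk [-0.8  0.3 95. ]
wrist handle_grip [262. 247.] 0.52 blk [24.3 77.4 95. ]
```

>>> move_arm(xyz=[[0, 0.19, 0.07], [0, 0.19, 0.07], [0, 0.14, 0.05], [0, 0, 0], [0, 0, 0], [0, 0, 0], [0, 0, 0], [0, 0, 0], [0, 0, 0], [0, 0, 0]], dr=[[0, 0, 0], [0, 0, 0], [0, 0, 0], [0, 0, 0], [0, 0, 0], [0, 0, 0], [0, 0, 0], [0, 0, 0], [0, 0, 0], [0, 0, 0]], fingers=[1, 1, 1, 1, 1, 1, 1, 1, 1, 1])

```text
clock: 21.2
ee_pos: [514.8, 171.8, 66.5]
tcp_rot: [160.0, -0.0, -5.2]
wrist_force: [0.8, -0.1, -0.4]
grip_width: 0.006
gripper_force: 0.0
```

```bash
python3 st.py wrist pin_head,pin
```

```text
tcp blk [-0.3 24.4 20.5] rot [160.   -0.   -5.2] F [ 0.8 -0.1 -0.4] t 21.2
wrist pin_head [319. 244.] 0.59 blk [ 1.4 34.8 52. ]
wrist pin [332. 245.] 0.69 blk [-0.8 27.5 52. ]
```

>>> move_arm(xyz=[[0, 0.09, 0.035], [0, 0.09, 0.035], [0, 0.09, 0.035], [0, 0, 0], [0, 0, 0], [0, 0, 0], [0, 0, 0], [0, 0, 0], [0, 0, 0], [0, 0, 0]], dr=[[0, 0, 0], [0, 0, 0], [0, 0, 0], [0, 0, 0], [0, 0, 0], [0, 0, 0], [0, 0, 0], [0, 0, 0], [0, 0, 0], [0, 0, 0]], fingers=[1, 1, 1, 1, 1, 1, 1, 1, 1, 1])

```text
clock: 22.6
ee_pos: [514.7, 169.6, 66.4]
tcp_rot: [160.1, -0.0, -5.2]
wrist_force: [0.3, 5.4, -0.9]
grip_width: 0.006
gripper_force: 2.3
```

```bash
python3 st.py wrist pin_head,pin
```

```text
tcp blk [-0.2 22.1 20.4] rot [160.1  -0.   -5.2] F [-0.1  5.4 -0.9] t 22.6
wrist pin_head [359. 226.] 0.66 blk [ 7.8 10.5 52. ]
wrist pin [331. 244.] 0.59 blk [ 0.1 25.8 52. ]
```

>>> move_arm(xyz=[[0, 0.07, 0.025], [0, 0, 0], [0, 0, 0], [0, 0, 0], [0, 0, 0], [0, 0, 0], [0, 0, 0], [0, 0, 0], [0, 0, 0], [0, 0, 0]], dr=[[0, 0, 0], [0, 0, 0], [0, 0, 0], [0, 0, 0], [0, 0, 0], [0, 0, 0], [0, 0, 0], [0, 0, 0], [0, 0, 0], [0, 0, 0]], fingers=[1, 1, 1, 1, 1, 1, 1, 1, 1, 1])

```text
clock: 24.0
ee_pos: [514.7, 168.6, 66.5]
tcp_rot: [160.0, -0.0, -5.2]
wrist_force: [0.9, 5.9, -0.2]
grip_width: 0.005
gripper_force: 2.3
```

>>> move_arm(xyz=[[0, 0.07, 0.025], [0, 0.03, 0.01], [0, 0, 0], [0, 0, 0], [0, 0, 0], [0, 0, 0], [0, 0, 0], [0, 0, 0], [0, 0, 0], [0, 0, 0]], dr=[[0, 0, 0], [0, 0, 0], [0, 0, 0], [0, 0, 0], [0, 0, 0], [0, 0, 0], [0, 0, 0], [0, 0, 0], [0, 0, 0], [0, 0, 0]], fingers=[1, 1, 1, 1, 1, 1, 1, 1, 1, 1])

```text
clock: 25.25
ee_pos: [514.6, 167.5, 66.5]
tcp_rot: [160.0, -0.0, -5.2]
wrist_force: [0.6, 6.1, -0.5]
grip_width: 0.004
gripper_force: 2.4
```

```bash
python3 st.py wrist pin,block_seat,handle_grip,block
```

```text
tcp blk [-0.2 20.1 20.5] rot [160.   -0.   -5.2] F [ 0.   6.1 -0.5] t 25.25
wrist pin [332. 243.] 0.72 blk [ 0.9 23.5 52. ]
wrist block_seat [334. 245.] 0.92 blk [-0.6 22.4 52. ]
wrist block [337. 208.] 0.66 blk [ 0.2 -1.9  0. ]
```

>>> move_arm(xyz=[[0, -2.35, -0.86], [0, -2.35, -0.86], [0, 1.37, -3.76], [0, 1.37, -3.76], [0, 0, 0], [0, 0, 0], [0, 3.58, 0], [0, 3.58, 0], [0, 0, 0], [0, 0, 0]], dr=[[0, 0, 0], [0, 0, 0], [0, 0, 0], [0, 0, 0], [10, 0, 0], [10, 0, 0], [0, 0, 0], [0, 0, 0], [0, 0, 0], [0, 0, 0]], fingers=[1, 1, 1, 0.8, 0.5, 0.3, 0.3, 0.3, 0.3, 0.3])

```text
clock: 26.75
ee_pos: [512.4, 145.4, 146.6]
tcp_rot: [180.0, 0.0, -5.2]
wrist_force: [0.6, 0.4, 0.6]
grip_width: 0.68
gripper_force: 0.0
```

```bash
python3 st.py wrist pin,block_seat,handle_grip
```

```text
tcp blk [ -0.4  -2.1 100.6] rot [180.    0.   -5.2] F [0.5 0.4 0.6] t 26.75
wrist pin [281. 197.] 0.83 blk [ 0.8 23.1 52. ]
wrist block_seat [282. 198.] 0.74 blk [ 0.  22.9 52. ]
wrist handle_grip [314. 221.] 0.87 blk [-1.2 -0.8 95. ]
```

>>> move_arm(xyz=[[0, 0, 1.5], [0, 0, 1.5], [0, 0, 1.5], [0, 0, 1.0], [0, 0, 0.5], [0, 0, 0], [0, 0, 0], [0, 0, 0], [0, 0, 0], [0, 0, 0]], dr=[[0, 0, 0], [0, 0, 0], [0, 0, 0], [0, 0, 0], [0, 0, 0], [0, 0, 0], [0, 0, 0], [0, 0, 0], [0, 0, 0], [0, 0, 0]], fingers=[0.3, 0.3, 0.3, 0.3, 0.3, 0.3, 1, 1, 1, 1])

```text
clock: 28.2
ee_pos: [512.5, 145.6, 86.7]
tcp_rot: [180.0, -0.0, -5.2]
wrist_force: [0.6, -0.1, 0.1]
grip_width: 0.315
gripper_force: 0.0
```

>>> move_arm(xyz=[[0, 0, 0], [0, 0, 0], [0, 0, 0], [0, 0, 0], [0, 0, 0], [0, 0, 0], [0, 0, 0], [0, 0, 0], [0, 0, 0], [0, 0, 0]], dr=[[0, 0, 0], [0, 0, 0], [0, 0, 0], [0, 0, 0], [0, 0, 0], [0, 0, 0], [0, 0, 0], [0, 0, 0], [0, 0, 0], [0, 0, 0]], fingers=[1, 1, 1, 1, 1, 1, 1, 1, 1, 1])

```text
clock: 29.45
ee_pos: [512.4, 145.6, 86.6]
tcp_rot: [180.0, 0.0, -5.2]
wrist_force: [-0.1, 0.7, -0.2]
grip_width: 0.128
gripper_force: 30.0
```

```bash
python3 st.py wrist handle_grip,pin
```

```text
tcp blk [-0.3 -1.9 40.6] rot [180.    0.   -5.2] F [-0.2  0.7 -0.2] t 29.45
wrist handle_grip [ 98. 295.] 0.58 blk [-14.2  97.6  95. ]
wrist pin [271. 230.] 0.97 blk [-0.3 23.4 52. ]
```

>>> move_arm(xyz=[[0, 0, -0.2], [0, 0, -0.2], [0, 0, -0.2], [0, 0, -0.2], [0, 0, -0.2], [0, 0, -0.3], [0, 0, -0.3], [0, 0, -0.4], [0, 0, -0.5], [0, 0, 0]], dr=[[0, 0, 0], [0, 0, 0], [0, 0, 0], [0, 0, 0], [0, 0, 0], [0, 0, 0], [0, 0, 0], [0, 0, 0], [0, 0, 0], [0, 0, 0]], fingers=[1, 1, 1, 1, 1, 1, 1, 1, 1, 1])

```text
clock: 30.85
ee_pos: [512.8, 145.7, 112.2]
tcp_rot: [-180.0, -0.1, -5.2]
wrist_force: [0.2, 0.5, -9.0]
grip_width: 0.129
gripper_force: 30.0
```

```bash
python3 st.py wrist,side handle_grip,pin,block,ledge_end; python3 -c "
from h import *;o=observe();print(o['wrist_force'],o['wrist_torque'],o['grip_width'])"
```

```text
tcp blk [ 0.1 -1.8 66.2] rot [-1.8e+02 -1.0e-01 -5.2e+00] F [ 0.1  0.5 -9. ] t 30.85
wrist handle_grip [116. 280.] 0.86 blk [-20.7 104.5  95. ]
wrist handle_grip [316. 267.] 0.65 blk [-13.3  -1.5  95. ]
wrist block [316. 200.] 0.84 blk [-6.5 -1.7  0. ]
wrist ledge_end [202. 223.] 0.82 blk [-9.5 74.1 41.5]
side handle_grip [286. 333.] 0.75 blk [-100.2  171.9   95. ]
side handle_grip [307. 240.] 0.48 blk [ 14.8 -15.4  95. ]
side pin [303. 260.] 0.52 blk [ 4.9 12.9 52. ]
side block [311. 260.] 0.91 blk [ 13.6 -22.2   0. ]
side ledge_end [288. 275.] 0.97 blk [ 9.2 61.  41.5]
side ledge_end [259. 192.] 0.73 blk [245.5 -70.1  41.5]
[ 0.8065859  -0.25428421 -8.39590481] [ 0.03134929 -0.02850225  0.01511685] 0.1264284214810069
```

>>> move_arm(xyz=[[0, 0, -0.4], [0, 0, -0.6], [0, 0, -0.8], [0, 0, -0.8], [0, 0, -0.8], [0, 0, -0.8], [0, 0, -0.6], [0, 0, -0.4], [0, 0, -0.3], [0, 0, -0.1]], dr=[[0, 0, 0], [0, 0, 0], [0, 0, 0], [0, 0, 0], [0, 0, 0], [0, 0, 0], [0, 0, 0], [0, 0, 0], [0, 0, 0], [0, 0, 0]], fingers=[1, 1, 1, 1, 1, 1, 1, 1, 1, 1])

```text
clock: 32.6
ee_pos: [512.4, 145.6, 167.7]
tcp_rot: [180.0, -0.0, -5.2]
wrist_force: [-0.3, 0.7, -8.3]
grip_width: 0.128
gripper_force: 30.0
```

>>> move_arm(xyz=[[0, 0, 0], [0, 0, 0], [0, 0, 0], [0, 0, 0], [0, 0, 0], [0, 0, 0], [0, 0, 0], [0, 0, 0], [0, 0, 0], [0, 0, 0]], dr=[[0, 0, 0], [0, 0, 0], [0, 0, 0], [0, 0, 0], [0, 0, 0], [0, 0, 0], [0, 0, 0], [0, 0, 0], [0, 0, 0], [0, 0, 0]], fingers=[1, 1, 1, 1, 1, 1, 1, 1, 1, 1])

```text
clock: 33.85
ee_pos: [512.5, 145.6, 167.6]
tcp_rot: [180.0, -0.0, -5.2]
wrist_force: [-0.0, -0.6, -8.8]
grip_width: 0.132
gripper_force: 30.0
```

```bash
python3 - <<'E'
from fit import *
Rb=Ro.from_euler('z',-5.2,degrees=True);b=np.array([512.9,145.7,46])
o=observe();print(o['ee_pos'],o['wrist_force'],o['clock'],o['grip_width'])
for n in['wrist','side']:
    c=calibration(n);read_camera(n)
    for t,p in dict(block_seat=(0,24,52),ledge_end=(0,68,41.5),pin=(0,24,52),block=(0,0,0),handle_grip=(0,0,95)).items():
        L=[(np.round(r['uv']),round(r['p'],2)) for r in spot_point(n,t)[:2]]
        print(n,t,L,'expect at +80',np.round(proj(c,Rb.apply(p)+b+[0,0,80])))
E
```

```text
[512.47043099 145.62509483 167.62383326] [-0.03252029 -0.58564357 -8.75653337] 33.85 0.1320557359736841
wrist block_seat [(array([270., 226.]), 0.89)] expect at +80 [274. 229.]
wrist ledge_end [(array([206., 222.]), 0.7)] expect at +80 [201. 222.]
wrist pin [(array([269., 227.]), 0.73)] expect at +80 [274. 229.]
wrist block [(array([316., 201.]), 0.61)] expect at +80 [316. 201.]
wrist handle_grip [(array([148., 251.]), 0.89), (array([316., 266.]), 0.59)] expect at +80 [317. 265.]
side block_seat [(array([301., 247.]), 0.86)] expect at +80 [300. 245.]
side ledge_end [(array([288., 259.]), 0.75)] expect at +80 [286. 261.]
side pin [(array([303., 244.]), 0.46)] expect at +80 [300. 245.]
side block [(array([306., 248.]), 0.95)] expect at +80 [308. 251.]
side handle_grip [(array([303., 224.]), 0.62), (array([285., 335.]), 0.61)] expect at +80 [307. 227.]
```

The pin is home, and the block hangs level about 8 cm up and steady, so I'm handing the job in.

```bash
python3 -c "
from station import *
print(close_job())"
```

```text
the job is handed in; nothing more can be done
None
```

I pushed the pin fully home and lifted the block by the black crossbar. I handed the job in at about 34 s, with the block held level and steady about 8 cm above where it sat; closing the job returned no verdict.

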